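# Cover the mixing cup and hold its clamp open

### The job

Set the large aluminium cover on the mixing cup that stands in the clamp, so that it sits seated and level on the rim; set it down, do not drop it. Then take the clamp's black paddle and pull the spring slide out until its pointer stands at the marker clip, and finish holding it there, so that the covered cup stands free in the open clamp and a colleague can lift it out. The program ends while the robot still holds the paddle; leave the marker clip and the other things on the bench where they are.

Things in the scene. Friction and masses are not known exactly. Their poses are not given: they have to be found in the camera images.
- clamp: fixed cup clamp: grey base plate 300 x 130 x 10 mm on the bench, from x = -215 to +85 mm in its own frame. Its origin lies on the bench under the centre of the cup's place; its z is up. At +x a V block of two steel pads (50 mm high over the bench) backs the cup; at -x the spring slide carries the jaw and the paddle. The slide pulls out along the clamp's own -x, roughly towards the robot
- nest (a point): the cup's place: point on top of the base plate (10 mm above the bench) under the centre of the clamped cup
- slide: the spring slide: steel jaw, bar, pointer arm and black paddle in one. Its origin coincides with the clamp's origin when the jaw is closed on the cup (within about 1 mm) and moves along the clamp's own -x by as much as the slide is pulled out; same axes as the clamp. End stop at 60 mm of travel. A spring pulls it back: 5 N when closed, 2 N more for each 10 mm; let go, it snaps back
- paddle (a point): centre of the black upright paddle on the slide, 80 mm above the bench. The paddle is 14 mm thick along the clamp's x (the pull), 40 mm wide along its y, and reaches from 50 to 110 mm above the bench, on a thin stem. It stands 145 mm in front (clamp -x) of the cup's centre when the jaw is closed. Free on both flat faces; below it the slide's bar and rails reach 28 mm, and the pointer arm and marker clip about 34 mm, above the bench
- pointer (a point): tip of the steel pointer arm that sticks out of the slide at its left (+y) side; moves with the slide
- mark (a point): top of the marker clip, a small black clip with a steel line on the aluminium scale bar along the left side of the base; at a different place each time, 22 to 42 mm further out (clamp -x) than the pointer is when the jaw is closed. The pointer is at the mark when both have the same x in the clamp's frame. The clip sits tight by friction
- cup: translucent plastic mixing cup, open at the top, 96 mm across the rim, 84 mm across the bottom, 115 mm high, 0.15 kg; origin at the centre of its underside; upright on the clamp's base, so its rim is 125 mm above the bench
- cover: loose aluminium cover, round, 102 mm across, 0.09 kg. Origin at the centre of its underside, z up. From below: a round spigot 76 mm across and 8 mm deep that goes loosely into the cup's mouth, the 102 mm flange from z = 8 to 13 mm that rests on the rim, and an upright knob in the middle, 22 mm thick, from z = 13 to 49 mm. It lies flat on the bench, on its spigot. Seated, its origin is 8 mm below the rim (107 mm above the cup's underside)
- tin_lid: pressed tin lid, 62 mm across, 10 mm high, lying on the bench: too small for the cup, leave it. Origin at the centre of its underside
- jar: glass jar with tin lid, 62 mm across, 78 mm high, at the back: leave it. Origin at the centre of its underside
- screwdriver: screwdriver with a blue handle lying at the left of the bench, 200 mm long: leave it. Origin on its underside at mid-length
Mind the look-alikes: they are no part of the job. Of the things like the cup, leave any that is yellow; of the rest the larger one is meant.

How it is judged:
On the way, in this order (a step that is already met when the one before it is completed fails the run):
1. the cover sits seated and level on the cup and is let go, while the clamp is still closed (z of cover in the frame of cup between 0.103 and 0.11 m and horizontal distance between cover and cup below 0.01 m and angle between cover's own z axis and vertical below 0.06 rad and contact force between the fingers and cover below 0.1 N and x of slide in the frame of clamp above -0.006 m), for 0.3 s.
2. the slide is pulled out so that its pointer stands at the mark (within 5 mm) and held (x of pointer in the frame of mark between -0.005 and 0.005 m and contact force between the fingers and slide above 2 N), for 0.3 s.
At the end, for the whole second after the job is handed in: The robot's fingers hold the paddle (at least 2 N) with the pointer within 5 mm of the mark along the slide; the cup stands upright within 12 mm of its place; the cover lies level (3.4 degrees) on the rim, spigot inside, within 10 mm of the cup's centre, untouched; all at rest (all of step 2 and x of slide in the frame of clamp below -0.015 m and z of cover in the frame of cup between 0.103 and 0.11 m and horizontal distance between cover and cup below 0.01 m and angle between each of cover, cup's own z axis and vertical below 0.06 rad and contact force between each of the arm, the fingers and cover below 0.1 N and horizontal distance between cup and nest below 0.012 m and linear speed of each of cup, cover below 0.02 m/s); the arm keeps its last pose, push and grip.
It fails at once if the cover is dropped: it falls unheld at more than 0.6 m/s (linear speed of cover above 0.6 m/s and contact force between the fingers and cover below 0.05 N).
It fails at once if the cup is knocked out of its place by more than 30 mm or tipped (horizontal distance between cup and nest above 0.03 m or angle between cup's own z axis and vertical above 0.3 rad).
It fails at once if the marker clip is shifted by more than 3 mm (distance of mark from where it was at the start of the episode above 0.003 m).
It fails at once if the tin lid, the jar or the screwdriver is moved by more than 40 mm (distance of any of tin_lid, jar, screwdriver from where it was at the start of the episode above 0.04 m).
It also fails if it takes over 51 s, if anything falls off the work surface, if the arm or the gripper's body presses on something with over 40 N, if the wrist force passes 120 N, or if a joint passes its speed limit or range.

### The arm

A 6-joint arm with a two-finger parallel gripper is mounted at the origin on a cart in front of the work surface, level with it; the furniture and walls round the work are solid. World frame = base frame: x ahead of the robot, y to its left, z up, the work surface at z = 0. Lengths are in m, angles in rad, forces in N, time in s.
With the tool pointing down it reaches from about 0.15 to 0.775 m from the base axis. Payload 6.1 kg.
Tool frame: the origin (TCP) lies between the finger pads; the fingertips stand ahead of it and the grasp point (between the pads) lies 8 mm behind it (robot.nose_length is the z of the fingertips in the tool frame, in m); z points along the fingers, y is the line along which they close (so a half turn about z gives the same grasp; the last joint's range is limited). The gripper opens to 85 mm and grips with 20 to 120 N. Pads are 22 mm wide; open, the fingers measure 114 mm over their backs; the gripper's body (76 mm by 85 mm) begins 54 mm behind the grasp point. The pads swing forward as they close: fully open they stand 13 mm farther back than shut.
Start: joints at [-1.162, 0.126, -0.04, 1.405, 0, 1.571], TCP at [0.209, -0.482, 0.242] pointing down, gripper open.
Joint ranges: [-2.72, 2.72], [-0.95, 1.95], [-1.27, 1.35], [-1.78, 2.02], [-1.46, 1.47], [-3.14, 3.14]. Speed limits (rad/s): [2.39, 2.39, 3.01, 3.14, 3.14, 3.14].

### API

Orientations are given as a unit quaternion [w, x, y, z].
In Python, from workcell import observe, cams, robot, models gives the robot as it stands.
- The arm moves only by the tool send_rows, never from a script. Its argument "steps" is a list of rows, each an object of numbers: "claw": the closure, from 0 (fully open) to 1 (shut); "x", "y", "z": the shift along the tool's x, y, z in m; "turn": the turn about the tool's z in degrees. A call has 1 to 10 rows; each row shifts and turns the commanded pose from where the row before left it, along the tool's axes as they then stand; what a row does not reach is not made up. A row lasts 1/12 s, in which the tool goes at most 41.7 mm and 7.16 degrees, less where a joint would pass 70% of its speed; a pose out of reach is approached as far as the arm can. A call with a gripper value outside its range is refused whole. The fingers move at their own pace and stop on an object; "squeeze" is the grip in N (left out, the last holds). Time passes only in rows, so rows that do not move let the fingers close. It gives the time, the measured TCP pose, the force and the opening at its end, in the units of the state.
- observe(): the state, without advancing time (a new reading comes with each control period).
- cams.get_image(name): name is "scene" or "top" or "wrist"; returns (picture, depth): 384x512x3 uint8, red, green, blue; 384x512 float32, m along the optical axis (not along the pixel's ray), 0 where there is no reading.
- cams.get_calibration(name): a dict with "vfov" (degrees; the focal length in pixels is half the picture's height over the tangent of half this angle, whatever the lens; pixels are square), "cx", "cy" (the principal point, pixels), "rvec" (rotation vector, rad) and "tvec" (3), from world to camera coordinates, as OpenCV has them. Camera axes: x right, y down, z forward; pixel columns grow to the right and rows downward; lengths in m; the calibration is good to about 2 mm. The wrist camera is an equidistant fisheye: a pixel r from the principal point sees the ray r / f radians off the axis. A picture is of the moment at which its call begins: read the wrist's pose just before it. get_calibration takes no time and is no camera call; for the wrist camera it gives the pose at the moment of the call.
- robot.job_done(): hands the job in, once; it reports no verdict.
Trained networks look in the newest picture that a camera, given by its name, has taken for a name from the list of things; names that differ only in an ending like _2 or _b are one class to them, and where a whole thing is asked for, a point or a joint stands for the part that bears it (a point fixed in the world has none). Each returns a list of dicts, best first, with "score" (0 to 1); they miss things now and then, are a little off and sometimes report something else, mostly with a low value. They report only what shows in the picture. A call takes as long as a camera call. They do not tell look-alikes from the thing itself.
- models.look_for(camera, thing): "centre" ([column, row] in pixels, amid what is visible of it).
The state is a dict: "time": time; "q": joint angles; "joint_vel": joint speeds; "joint_torque": joint torques, N m; "tcp_pos": TCP position; "ee_rot": TCP orientation; "wrist_force": force on the tool from outside, world axes, zero at the start; "wrist_torque": the same for the moment, N m; "opening": finger opening in m.
Only numpy, scipy, OpenCV 4.12 (cv2) and the standard library are available. Lean on these libraries where they do the work, as an engineer would, in place of code of your own. Each camera call takes 0.05 s, during which the arm holds its last target. There are 200 camera calls.

## Working session

There is one attempt and no reset: what is moved stays moved. The work goes in short steps, Python scripts to look and compute and a tool call to move; the robot and the scene stay as the last step left them, time stands still between calls to the robot, and variables do not carry over. Pictures are saved under pics/ and viewed, on a budget of 10 in all, crops included, one or two more only if the job needs it, and the job is handed in when it is done.

Besides the shell and the picture viewer there is one more tool, called by a JSON object that holds its "fn" and its "kwargs", one argument or row to a line. send_rows: Moves the arm, as the interface text tells. Its arguments: {"type":"object","properties":{"steps":{"type":"array","items":{"type":"object","properties":{"claw":{"type":"number"},"x":{"type":"number"},"y":{"type":"number"},"z":{"type":"number"},"turn":{"type":"number"}}}},"squeeze":{"type":"number"}},"required":["steps"]}

```bash
mkdir -p pics; cat > h.py <<'E'
import numpy as np, cv2
from workcell import observe, cams, robot, models
def cal(n):
    c=cams.get_calibration(n); R=cv2.Rodrigues(np.array(c["rvec"],float))[0]; return c,R,np.array(c["tvec"],float).ravel()
def cloud(n,d,c=None):
    c,R,t=c or cal(n); h,w=d.shape; f=h/2/np.tan(np.radians(c["vfov"])/2)
    u,v=np.meshgrid(np.arange(w),np.arange(h)); x=(u-c["cx"])/f; y=(v-c["cy"])/f
    if n=="wrist":
        r=np.hypot(x,y)+1e-9; k=np.tan(np.minimum(r,1.5))/r; x=x*k;y=y*k
    P=np.stack([x*d,y*d,d],-1); return (P-t)@R
def proj(n,p,c=None):
    c,R,t=c or cal(n); q=R@np.array(p)+t; f=384/2/np.tan(np.radians(c["vfov"])/2); return q[:2]/q[2]*f+[c["cx"],c["cy"]]
E
python3 - <<'E'
from h import *
ims=[]
for n in ("scene","top"):
    im,d=cams.get_image(n); np.savez(n+"0.npz",im=im,d=d); ims.append(im)
    P=cloud(n,d)
    for t in ("cover","cup","clamp","paddle","pointer","mark","tin_lid","jar","screwdriver","slide"):
        for r in models.look_for(n,t)[:4]:
            u,v=np.round(r["centre"]).astype(int); print(n,t,round(r["score"],2),(u,v),np.round(P[v,u],3))
    print(cams.get_calibration(n))
for n,i in zip("st",ims): cv2.imwrite(f"pics/{n}0.png",cv2.resize(i[...,::-1],(800,600)))
print(robot.nose_length,observe()["opening"], observe()["time"],observe()["ee_rot"])
E
```

```text
scene cover 0.76 (np.int64(245), np.int64(213)) [0.621 0.246 0.015]
scene cover 0.54 (np.int64(234), np.int64(186)) [0.711 0.176 0.052]
scene cover 0.46 (np.int64(337), np.int64(172)) [ 0.48  -0.082  0.068]
scene cup 0.79 (np.int64(274), np.int64(186)) [0.602 0.118 0.059]
scene cup 0.76 (np.int64(292), np.int64(160)) [ 0.618 -0.023  0.098]
scene cup 0.73 (np.int64(314), np.int64(191)) [0.467 0.125 0.079]
scene clamp 0.85 (np.int64(334), np.int64(190)) [ 0.474 -0.055  0.014]
scene paddle 0.77 (np.int64(334), np.int64(174)) [ 0.482 -0.062  0.066]
scene pointer 0.52 (np.int64(333), np.int64(170)) [ 0.486 -0.06   0.08 ]
scene tin_lid 0.88 (np.int64(264), np.int64(251)) [0.481 0.367 0.004]
scene tin_lid 0.33 (np.int64(340), np.int64(189)) [ 0.454 -0.054  0.023]
scene jar 0.64 (np.int64(230), np.int64(186)) [0.719 0.186 0.054]
scene screwdriver 0.71 (np.int64(231), np.int64(303)) [0.422 0.582 0.025]
scene screwdriver 0.44 (np.int64(332), np.int64(171)) [ 0.488 -0.057  0.077]
scene slide 0.47 (np.int64(335), np.int64(172)) [ 0.479 -0.061  0.074]
{'vfov': 53.69680459379545, 'cx': 254.2638898
[... 658 characters left out ...]
.146 0.077]
top pointer 0.72 (np.int64(332), np.int64(217)) [ 0.516 -0.08   0.027]
top mark 0.17 (np.int64(242), np.int64(183)) [0.632 0.235 0.048]
top tin_lid 0.6 (np.int64(206), np.int64(228)) [0.478 0.362 0.002]
top jar 0.6 (np.int64(265), np.int64(155)) [0.724 0.156 0.079]
top screwdriver 0.57 (np.int64(146), np.int64(241)) [0.432 0.564 0.031]
top slide 0.84 (np.int64(326), np.int64(210)) [ 0.541 -0.06   0.022]
{'vfov': 51.374553468028004, 'cx': 252.31956805098935, 'cy': 194.13043970179766, 'rvec': array([ 2.16603076, -2.1632592 ,  0.15498667]), 'tvec': array([0.19809737, 0.59480747, 1.35647382])}
0.011 0.08549799529340864 1.1 [9.62430992e-06 9.79182869e-01 2.02980069e-01 2.70231616e-07]
```

View pics/s0.png

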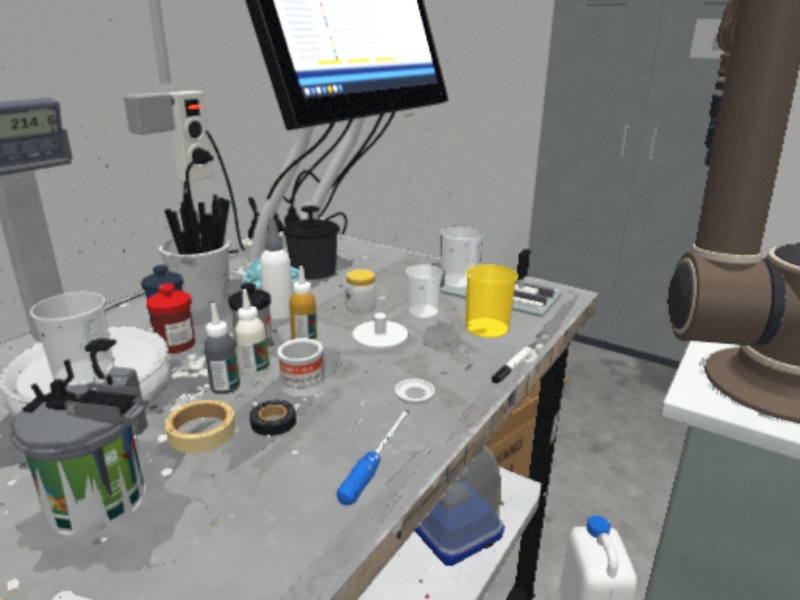

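View pics/t0.png

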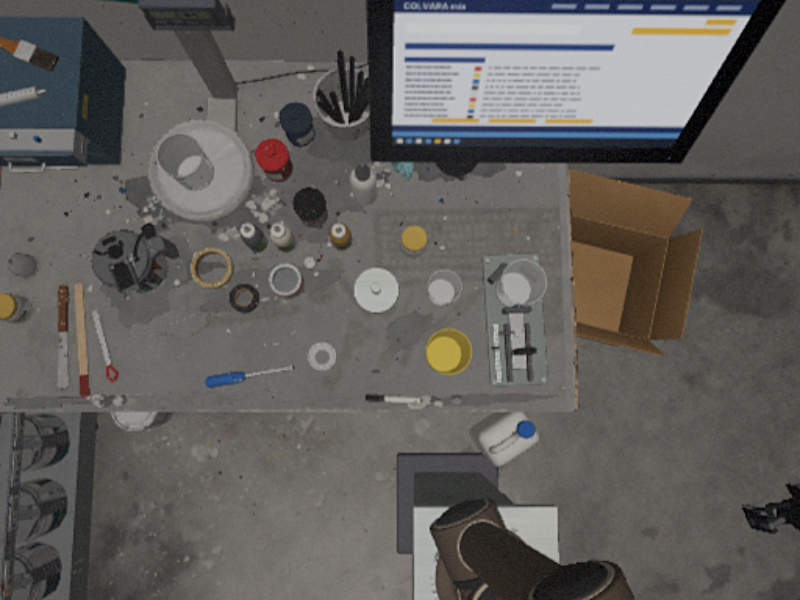

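The scene view shows three cup-like things (top picture, 800x600): a yellow cup at (448,352), a small clear cup at (444,288) and a large clear cup in the clamp at (521,283). The one in the clamp is the cup meant, because it isn't yellow and is the larger clear one. The cover is the big disc with a knob at (376,289); the small tin lid is at (321,356). I'll measure and confirm in one crop.

```bash
python3 - <<'E'
from h import *
z=np.load("top0.npz"); im,d=z["im"],z["d"]; P=cloud("top",d)
def sel(x0,x1,y0,y1,z0,z1):
    m=(P[...,0]>x0)&(P[...,0]<x1)&(P[...,1]>y0)&(P[...,1]<y1)&(P[...,2]>z0)&(P[...,2]<z1)&(d>0); return m
for nm,a in dict(bench=(.5,.6,.15,.2,-.02,.02),flange=(.54,.72,.16,.32,.008,.02),knob=(.56,.7,.18,.3,.035,.06),paddle=(.4,.58,-.16,0,.09,.13),paddle2=(.4,.58,-.16,0,.06,.13),cup=(.55,.75,-.2,0,.115,.14)).items():
    Q=P[sel(*a)]; 
    if len(Q): print(nm,len(Q),"mean",Q.mean(0).round(4),"min",Q.min(0).round(3),"max",Q.max(0).round(3))
m=sel(.35,.75,-.22,.02,.004,.016); Q=P[m]; r=cv2.minAreaRect(Q[:,:2].astype(np.float32)*1000); print(r, cv2.boxPoints(r), np.median(Q[:,2]))
c=im[150:255,225:370]; cv2.imwrite("pics/crop1.png",cv2.resize(c[...,::-1],None,fx=5.5,fy=5.5,interpolation=cv2.INTER_CUBIC))
E
```

```text
bench 388 mean [5.510e-01 1.762e-01 4.000e-04] min [ 0.503  0.153 -0.01 ] max [0.6   0.199 0.01 ]
flange 567 mean [0.6287 0.2398 0.0131] min [0.552 0.164 0.008] max [0.716 0.289 0.02 ]
knob 34 mean [0.6275 0.2401 0.0465] min [0.618 0.231 0.037] max [0.639 0.249 0.053]
paddle 52 mean [ 0.4854 -0.0764  0.1082] min [ 0.48  -0.098  0.09 ] max [ 0.491 -0.059  0.116]
paddle2 65 mean [ 0.4847 -0.0745  0.1014] min [ 0.478 -0.098  0.061] max [ 0.492 -0.058  0.116]
cup 124 mean [ 0.6326 -0.0775  0.1232] min [ 0.584 -0.119  0.115] max [ 0.678 -0.025  0.13 ]
((552.6924438476562, -93.75384521484375), (393.7834777832031, 223.76437377929688), 0.09330631047487259) [[ 355.61877    17.807558]
 [ 355.98315  -205.95653 ]
 [ 749.7661   -205.31525 ]
 [ 749.40173    18.448837]] 0.009322684197725535
```

View pics/crop1.png

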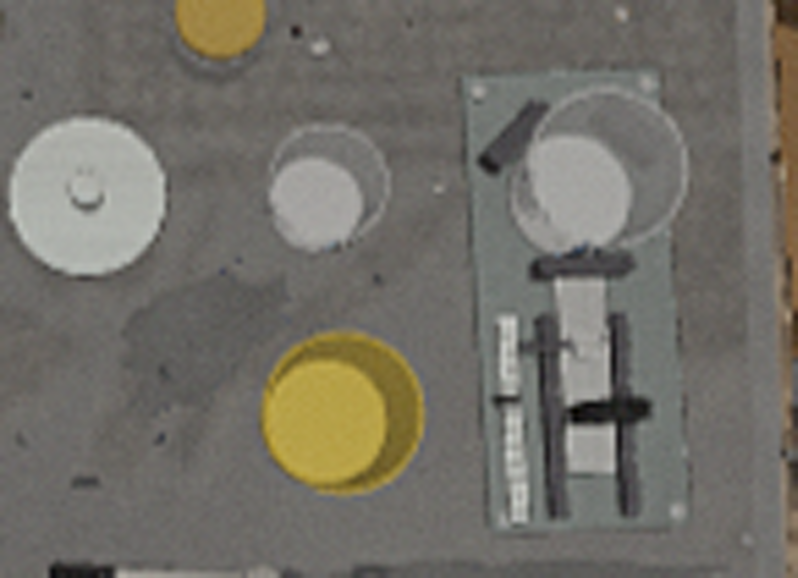

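The crop confirms it: the cover is at (87,195), and the large clear cup with its jaw, paddle (608,410), pointer (527,346) and mark clip (507,399) are all in the clamp. Next I'll work out world numbers and the first move.

```bash
cat >> h.py <<'E'
def ray(n,uv,zz,c=None):
    c,R,t=c or cal(n); f=192/np.tan(np.radians(c["vfov"])/2); a=np.array([(uv[0]-c["cx"])/f,(uv[1]-c["cy"])/f])
    if n=="wrist":
        r=np.linalg.norm(a)+1e-9; a=a*np.tan(r)/r
    v=R.T@np.array([*a,1]); o=-R.T@t; return o+v*(zz-o[2])/v[2]
def rows(dst,phi):
    "displacement to dst in present tool axes, turn in deg to tool-x heading phi"
    s=observe(); q=s["ee_rot"]; from scipy.spatial.transform import Rotation as Ro
    R=Ro.from_quat([q[1],q[2],q[3],q[0]]).as_matrix(); now=np.degrees(np.arctan2(R[1,0],R[0,0]))
    print("t",round(s["time"],2),"tcp",np.round(s["tcp_pos"],4),"tilt z",R[:,2].round(3),"phi",now.round(2),"turn",round(now-phi,2),"xyz",np.round(R.T@(np.array(dst)-s["tcp_pos"]),4))
    a=np.radians(phi); R2=np.array([[np.cos(a),np.sin(a),0],[np.sin(a),-np.cos(a),0],[0,0,-1]]); print("xyz after turn",np.round(R2.T@(np.array(dst)-s["tcp_pos"]),4))
E
python3 - <<'E'
from h import *
T=lambda u,v,z: ray("top",(225-.5+ (u+.5)/5.5,150-.5+(v+.5)/5.5),z).round(4)
C=[T(*p,.01) for p in ((462,73),(658,68),(490,528),(690,524))]
for c in C: print(c)
a=[(C[0]-C[2]),(C[1]-C[3])]; print([np.degrees(np.arctan2(v[1],v[0])) for v in a],[np.linalg.norm(v) for v in a])
print("rim",[T(*p,.125) for p in ((528,168),(688,168),(608,88),(608,250))])
print("paddle",T(608,410,.11),"ptr",T(527,346,.034),"mark",T(507,399,.034))
print("knob",T(85,191,.049),"flange",T(87,195,.013))
rows((.56,-.08,.35),90)
E
```

```text
[ 0.7116 -0.004   0.01  ]
[ 0.7154 -0.1328  0.01  ]
[ 0.4165 -0.0167  0.01  ]
[ 0.4191 -0.1448  0.01  ]
[np.float64(2.4642753738539516), np.float64(2.3191826373719966)] [np.float64(0.2953731538241077), np.float64(0.2965428974027199)]
rim [array([ 0.6302, -0.024 ,  0.125 ]), array([ 0.6305, -0.12  ,  0.125 ]), array([ 0.679 , -0.0732,  0.125 ]), array([ 0.5809, -0.0707,  0.125 ])]
paddle [ 0.4866 -0.0716  0.11  ] ptr [ 0.5309 -0.0383  0.034 ] mark [ 0.4973 -0.0249  0.034 ]
knob [0.627  0.2416 0.049 ] flange [0.6298 0.2408 0.013 ]
t 1.1 tcp [ 0.2087 -0.4817  0.2423] tilt z [ 0. -0. -1.] phi 23.42 turn -66.58 xyz [ 0.4821 -0.229  -0.1077]
xyz after turn [ 0.4017  0.3513 -0.1077]
```

{"fn": "send_rows", "kwargs": {
  "steps": [
    {"turn": -6.9, "z": -0.011, "claw": 0},
    {"turn": -6.9, "z": -0.011},
    {"turn": -6.9, "z": -0.011},
    {"turn": -6.9, "z": -0.011},
    {"turn": -6.9, "z": -0.011},
    {"turn": -6.9, "z": -0.011},
    {"turn": -6.9, "z": -0.011},
    {"turn": -6.9, "z": -0.011},
    {"turn": -6.9, "z": -0.011},
    {"turn": -6.9, "z": -0.011}
  ]
}}

```text
schema error: expected keys claw, x, y, z, turn
```

```bash
python3 -c "
from h import *
rows((.56,-.08,.35),92.4)"
```

```text
t 1.1 tcp [ 0.2087 -0.4817  0.2423] tilt z [ 0. -0. -1.] phi 23.42 turn -68.98 xyz [ 0.4821 -0.229  -0.1077]
xyz after turn [ 0.3867  0.3678 -0.1077]
```

All five keys are needed in each row.

{"fn": "send_rows", "kwargs": {
  "steps": [
    {"claw": 0, "x": 0, "y": 0, "z": -0.011, "turn": -6.9},
    {"claw": 0, "x": 0, "y": 0, "z": -0.011, "turn": -6.9},
    {"claw": 0, "x": 0, "y": 0, "z": -0.011, "turn": -6.9},
    {"claw": 0, "x": 0, "y": 0, "z": -0.011, "turn": -6.9},
    {"claw": 0, "x": 0, "y": 0, "z": -0.011, "turn": -6.9},
    {"claw": 0, "x": 0, "y": 0, "z": -0.011, "turn": -6.9},
    {"claw": 0, "x": 0, "y": 0, "z": -0.011, "turn": -6.9},
    {"claw": 0, "x": 0, "y": 0, "z": -0.011, "turn": -6.9},
    {"claw": 0, "x": 0, "y": 0, "z": -0.011, "turn": -6.9},
    {"claw": 0, "x": 0, "y": 0, "z": -0.011, "turn": -6.9}
  ]
}}

```text
time: 1.93
tcp_pos: [0.2087, -0.4817, 0.3529]
ee_rot: [0.0, 0.69, 0.724, -0.0]
wrist_force: [-0.5, 0.2, 0.1]
opening: 0.0856
```

{"fn": "send_rows", "kwargs": {
  "steps": [
    {"claw": 0, "x": 0.026, "y": 0.025, "z": 0, "turn": 0},
    {"claw": 0, "x": 0.026, "y": 0.025, "z": 0, "turn": 0},
    {"claw": 0, "x": 0.026, "y": 0.025, "z": 0, "turn": 0},
    {"claw": 0, "x": 0.026, "y": 0.025, "z": 0, "turn": 0},
    {"claw": 0, "x": 0.026, "y": 0.025, "z": 0, "turn": 0},
    {"claw": 0, "x": 0.026, "y": 0.025, "z": 0, "turn": 0},
    {"claw": 0, "x": 0.026, "y": 0.025, "z": 0, "turn": 0},
    {"claw": 0, "x": 0.026, "y": 0.025, "z": 0, "turn": 0},
    {"claw": 0, "x": 0.026, "y": 0.025, "z": 0, "turn": 0},
    {"claw": 0, "x": 0.026, "y": 0.025, "z": 0, "turn": 0}
  ]
}}

```text
time: 2.77
tcp_pos: [0.4483, -0.2098, 0.3525]
ee_rot: [0.0, 0.692, 0.722, 0.0]
wrist_force: [1.1, -1.7, 0.1]
opening: 0.0854
```

```bash
python3 -c "
from h import *
rows((.56,-.08,.35),92.4)"
```

```text
t 2.77 tcp [ 0.4483 -0.2098  0.3525] tilt z [ 0. -0. -1.] phi 92.43 turn 0.03 xyz [0.125  0.1171 0.0025]
xyz after turn [0.125  0.117  0.0025]
```

{"fn": "send_rows", "kwargs": {
  "steps": [
    {"claw": 0, "x": 0.025, "y": 0.024, "z": 0, "turn": 0},
    {"claw": 0, "x": 0.025, "y": 0.024, "z": 0, "turn": 0},
    {"claw": 0, "x": 0.025, "y": 0.024, "z": 0, "turn": 0},
    {"claw": 0, "x": 0.025, "y": 0.024, "z": 0, "turn": 0},
    {"claw": 0, "x": 0.02, "y": 0.019, "z": 0, "turn": 0},
    {"claw": 0, "x": 0, "y": 0, "z": 0, "turn": 0},
    {"claw": 0, "x": 0, "y": 0, "z": 0, "turn": 0}
  ]
}}

```text
time: 3.35
tcp_pos: [0.558, -0.0855, 0.3515]
ee_rot: [-0.0, 0.691, 0.723, -0.0]
wrist_force: [-0.3, -0.6, 0.0]
opening: 0.0853
```

```bash
python3 - <<'E'
from h import *
c=cal("wrist"); im,d=cams.get_image("wrist"); np.savez("w1.npz",im=im,d=d); P=cloud("wrist",d,c)
import pickle; pickle.dump(c,open("w1.pkl","wb"))
for t in ("cover","cup","paddle","pointer","mark","slide"):
    for r in models.look_for("wrist",t)[:3]:
        u,v=np.round(r["centre"]).astype(int); print(t,round(r["score"],2),(u,v),np.round(P[v,u],3))
print(c[0]["vfov"],observe()["tcp_pos"])
cv2.imwrite("pics/w1.png",cv2.resize(im[...,::-1],(800,600),interpolation=cv2.INTER_CUBIC))
E
```

```text
cover 0.71 (np.int64(313), np.int64(150)) [ 0.652 -0.083  0.014]
cup 0.82 (np.int64(208), np.int64(29)) [0.473 0.108 0.   ]
cup 0.8 (np.int64(311), np.int64(34)) [0.64  0.108 0.   ]
cup 0.55 (np.int64(314), np.int64(151)) [ 0.654 -0.085  0.013]
paddle 0.95 (np.int64(234), np.int64(142)) [ 0.525 -0.075  0.028]
pointer 0.58 (np.int64(231), np.int64(142)) [ 0.521 -0.075  0.025]
mark 0.53 (np.int64(219), np.int64(113)) [ 0.5   -0.031  0.024]
slide 0.58 (np.int64(232), np.int64(141)) [ 0.522 -0.074  0.025]
65.70646984690485 [ 0.5567568  -0.08747027  0.35276315]
```

View pics/w1.png

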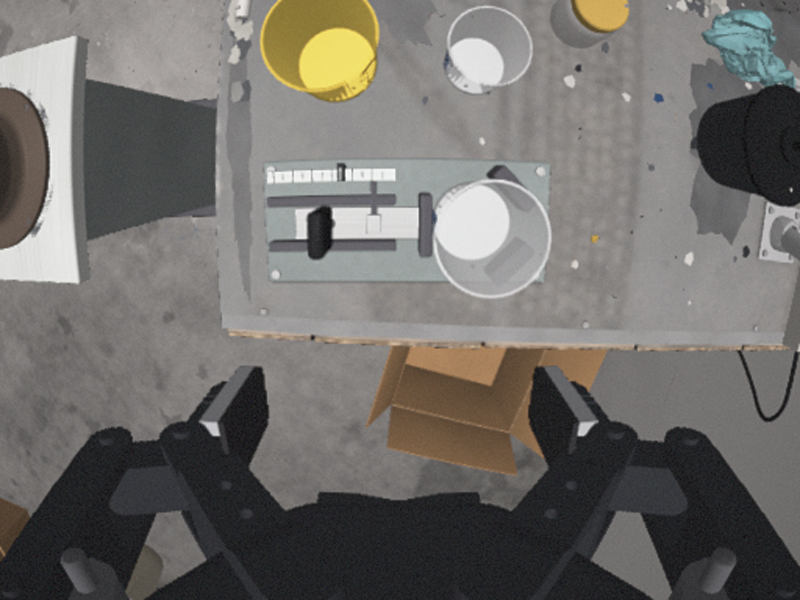

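The wrist view shows mark clip (341,172), pointer tip (374,184), paddle (319,232) and cup rim centre (492,239), with the plate corners clear.

```bash
python3 - <<'E'
from h import *; import pickle
c=pickle.load(open("w1.pkl","rb")); W=lambda u,v,z: ray("wrist",((u+.5)*.64-.5,(v+.5)*.64-.5),z,c).round(4)
C=[W(*p,.01) for p in ((265,162),(548,163),(270,281),(545,282))]
for p in C: print(p)
v=[C[1]-C[0],C[3]-C[2]]; print([np.degrees(np.arctan2(a[1],a[0])) for a in v],[np.linalg.norm(a) for a in v])
print("rim l r t b",[W(*p,.125)[:2] for p in ((433,239),(551,239),(492,180),(492,298))])
print("paddle l r t b",[W(*p,.11)[:2] for p in ((307,232),(332,232),(319,206),(319,258))])
m,p=W(341,172,.034),W(374,184,.034); print("mark",m,"ptr",p)
a=np.radians(2.4); print("pull",(p-m)[:2]@[np.cos(a),np.sin(a)])
im=np.load("w1.npz")["im"]; cv2.imwrite("pics/w1c.png",cv2.resize(im[95:165,165:285,::-1],None,fx=6.5,fy=6.5,interpolation=cv2.INTER_CUBIC))
rows((.628,.241,.25),92.4)
E
```

```text
[ 0.4169 -0.017   0.01  ]
[ 0.7097 -0.0034  0.01  ]
[ 0.4219 -0.1441  0.01  ]
[ 0.7197 -0.1311  0.01  ]
[np.float64(2.659368013122919), np.float64(2.4995720020170675)] [np.float64(0.2931156768240143), np.float64(0.29808361243114323)]
rim l r t b [array([ 0.5844, -0.0732]), array([ 0.6805, -0.0672]), array([ 0.6276, -0.024 ]), array([ 0.6359, -0.1189])]
paddle l r t b [array([ 0.4824, -0.0741]), array([ 0.5032, -0.0734]), array([ 0.4921, -0.0524]), array([ 0.4927, -0.0955])]
mark [ 0.5   -0.026  0.034] ptr [ 0.5322 -0.0366  0.034 ]
pull 0.03172787319965373
t 3.7 tcp [ 0.5568 -0.0875  0.3528] tilt z [ 0.001 -0.    -1.   ] phi 92.34 turn -0.06 xyz [0.3253 0.0845 0.1028]
xyz after turn [0.3252 0.0849 0.1028]
```

View pics/w1c.png

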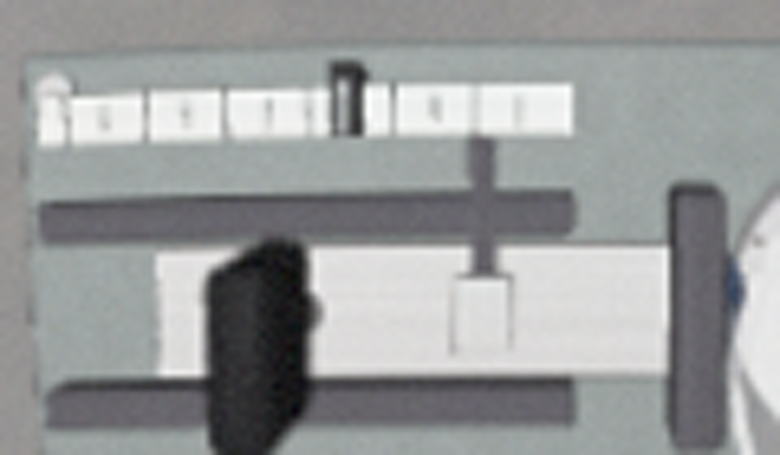

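The crop shows the mark line at (347,99) and pointer tip at (482,139), so the pull is about 32 to 33 mm, and both cameras agree. Next I'll go over the cover.

{"fn": "send_rows", "kwargs": {
  "steps": [
    {"claw": 0.3, "x": 0.036, "y": 0.0094, "z": 0.01, "turn": 0},
    {"claw": 0.3, "x": 0.036, "y": 0.0094, "z": 0.01, "turn": 0},
    {"claw": 0.3, "x": 0.036, "y": 0.0094, "z": 0.01, "turn": 0},
    {"claw": 0.3, "x": 0.036, "y": 0.0094, "z": 0.01, "turn": 0},
    {"claw": 0.3, "x": 0.036, "y": 0.0094, "z": 0.01, "turn": 0},
    {"claw": 0.3, "x": 0.036, "y": 0.0094, "z": 0.01, "turn": 0},
    {"claw": 0.3, "x": 0.036, "y": 0.0094, "z": 0.01, "turn": 0},
    {"claw": 0.3, "x": 0.036, "y": 0.0094, "z": 0.01, "turn": 0},
    {"claw": 0.3, "x": 0.036, "y": 0.0094, "z": 0.01, "turn": 0},
    {"claw": 0.3, "x": 0, "y": 0, "z": 0, "turn": 0}
  ]
}}

```text
time: 4.53
tcp_pos: [0.628, 0.2458, 0.2584]
ee_rot: [-0.002, 0.69, 0.723, -0.001]
wrist_force: [-0.6, -1.5, -1.0]
opening: 0.0598
```

{"fn": "send_rows", "kwargs": {
  "steps": [
    {"claw": 0.3, "x": 0, "y": 0, "z": 0.035, "turn": 0},
    {"claw": 0.3, "x": 0, "y": 0, "z": 0.035, "turn": 0},
    {"claw": 0.3, "x": 0, "y": 0, "z": 0.035, "turn": 0},
    {"claw": 0.3, "x": 0, "y": 0, "z": 0.015, "turn": 0},
    {"claw": 0.3, "x": 0, "y": 0, "z": 0, "turn": 0},
    {"claw": 0.3, "x": 0, "y": 0, "z": 0, "turn": 0}
  ]
}}

```text
time: 5.03
tcp_pos: [0.6277, 0.2397, 0.1421]
ee_rot: [-0.0, 0.692, 0.722, -0.001]
wrist_force: [0.3, 0.1, -0.1]
opening: 0.0602
```

```bash
python3 - <<'E'
from h import *
rows((.628,.241,.029),92.4)
c=cal("wrist"); im,d=cams.get_image("wrist"); P=cloud("wrist",d,c); 
m=(d>0)&(abs(P[...,0]-.628)<.03)&(abs(P[...,1]-.241)<.03)
for lo,hi in ((.045,.055),(.008,.018)):
    Q=P[m&(P[...,2]>lo)&(P[...,2]<hi)]; print(len(Q), Q.mean(0).round(4) if len(Q) else 0, (Q.min(0)+Q.max(0))/2 if len(Q) else 0)
cv2.imwrite("pics/w2.png",cv2.resize(im[...,::-1],(800,600)))
E
```

```text
t 5.03 tcp [0.6277 0.2397 0.1421] tilt z [-0.001 -0.001 -1.   ] phi 92.37 turn -0.03 xyz [0.0013 0.0005 0.1131]
xyz after turn [0.0013 0.0003 0.1131]
557 [0.6311 0.2428 0.0487] [0.63103005 0.24227127 0.04775049]
3451 [0.6272 0.2432 0.013 ] [0.62797761 0.24100095 0.01410012]
```

View pics/w2.png

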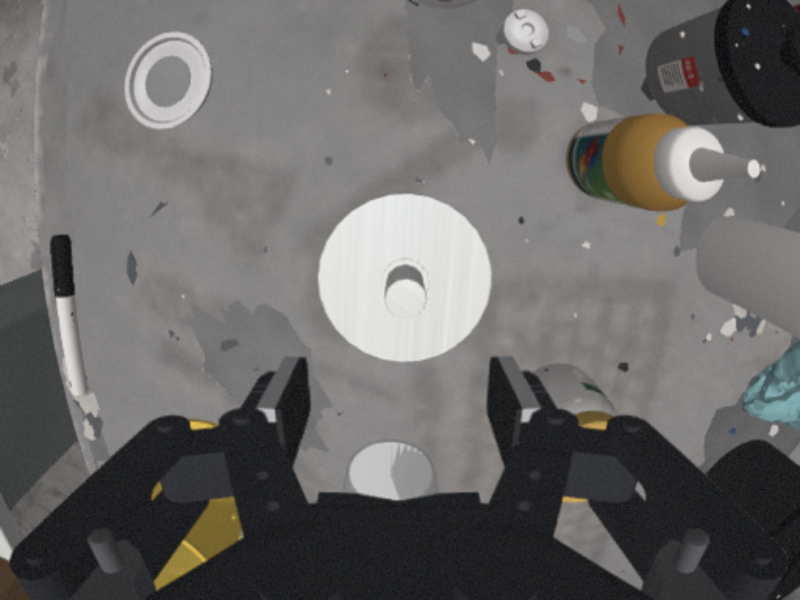

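The knob sits squarely between the fingers at (406,295), with nothing in the way. I'll descend 113 mm with a small correction and grip.

{"fn": "send_rows", "kwargs": {
  "steps": [
    {"claw": 0.3, "x": 0.0025, "y": 0.002, "z": 0.025, "turn": 0},
    {"claw": 0.3, "x": 0, "y": 0, "z": 0.03, "turn": 0},
    {"claw": 0.3, "x": 0, "y": 0, "z": 0.03, "turn": 0},
    {"claw": 0.3, "x": 0, "y": 0, "z": 0.02, "turn": 0},
    {"claw": 0.3, "x": 0, "y": 0, "z": 0.007, "turn": 0},
    {"claw": 0.3, "x": 0, "y": 0, "z": 0, "turn": 0},
    {"claw": 0.3, "x": 0, "y": 0, "z": 0, "turn": 0}
  ]
}}

```text
time: 5.67
tcp_pos: [0.6313, 0.2435, 0.0326]
ee_rot: [0.001, 0.692, 0.722, 0.001]
wrist_force: [-0.3, 0.3, 0.5]
opening: 0.0599
```

{"fn": "send_rows", "kwargs": {
  "squeeze": 40,
  "steps": [
    {"claw": 0.6, "x": 0, "y": 0, "z": 0, "turn": 0},
    {"claw": 0.8, "x": 0, "y": 0, "z": 0, "turn": 0},
    {"claw": 1, "x": 0, "y": 0, "z": 0, "turn": 0},
    {"claw": 1, "x": 0, "y": 0, "z": 0, "turn": 0},
    {"claw": 1, "x": 0, "y": 0, "z": 0, "turn": 0},
    {"claw": 1, "x": 0, "y": 0, "z": 0, "turn": 0},
    {"claw": 1, "x": 0, "y": 0, "z": 0, "turn": 0}
  ]
}}

```text
time: 6.25
tcp_pos: [0.631, 0.2436, 0.0321]
ee_rot: [0.001, 0.692, 0.722, 0.001]
wrist_force: [0.6, 0.1, 5.7]
opening: 0.0207
```

{"fn": "send_rows", "kwargs": {
  "steps": [
    {"claw": 1, "x": 0, "y": 0, "z": -0.01, "turn": 0},
    {"claw": 1, "x": 0, "y": 0, "z": -0.02, "turn": 0},
    {"claw": 1, "x": 0, "y": 0, "z": -0.03, "turn": 0},
    {"claw": 1, "x": 0, "y": 0, "z": -0.03, "turn": 0},
    {"claw": 1, "x": 0, "y": 0, "z": -0.03, "turn": 0},
    {"claw": 1, "x": 0, "y": 0, "z": -0.03, "turn": 0},
    {"claw": 1, "x": 0, "y": 0, "z": -0.01, "turn": 0},
    {"claw": 1, "x": 0, "y": 0, "z": 0, "turn": 0},
    {"claw": 1, "x": 0, "y": 0, "z": 0, "turn": 0}
  ]
}}

```text
time: 7.0
tcp_pos: [0.6301, 0.2433, 0.19]
ee_rot: [0.0, 0.692, 0.722, 0.0]
wrist_force: [-0.3, -0.6, -1.2]
opening: 0.0206
```

```bash
python3 - <<'E'
from h import *
rows((.631,-.0714,.19),92.4); s=observe(); print(s["opening"],s["wrist_force"])
def fit(n):
    c=cal(n); im,d=cams.get_image(n); P=cloud(n,d,c); t=observe()["tcp_pos"]
    m=(d>0)&(np.hypot(P[...,0]-t[0],P[...,1]-t[1])<.058)&(abs(P[...,2]-(t[2]-.019))<.012)
    Q=P[m]; A=np.c_[Q[:,:2],np.ones(len(Q))]; k=np.linalg.lstsq(A,Q[:,2],rcond=None)[0]
    h=cv2.convexHull((Q[:,:2]*1000).astype(np.float32)); e=cv2.fitEllipse(h)
    print(n,len(Q),"mean-tcp",(Q.mean(0)-t).round(4),"slope",k[:2].round(3),"circle",cv2.minEnclosingCircle(h),e)
    return im
im=fit("wrist"); im2=fit("top")
cv2.imwrite("pics/w3.png",np.hstack([cv2.resize(im,(400,300)),cv2.resize(im2[110:230,190:350],(400,300))])[...,::-1])
E
```

```text
t 7.0 tcp [0.6301 0.2433 0.19  ] tilt z [ 0.  0. -1.] phi 92.42 turn 0.02 xyz [-3.144e-01 -1.230e-02 -1.000e-04]
xyz after turn [-0.3144 -0.0122 -0.    ]
0.020619044624740995 [-0.29160208 -0.61589664 -1.24736788]
wrist 15217 mean-tcp [-0.      0.0139 -0.0178] slope [-0.001 -0.004] circle ((630.2551879882812, 241.11228942871094), 51.21055603027344) ((630.24853515625, 241.37258911132812), (101.46275329589844, 101.86041259765625), 31.179460525512695)
top 25 mean-tcp [-0.0217  0.0395 -0.0195] slope [-0.066  0.024] circle ((606.9469604492188, 281.24932861328125), 21.674409866333008) ((607.6576538085938, 281.9638671875), (8.3372802734375, 43.169925689697266), 115.76612091064453)
```

View pics/w3.png

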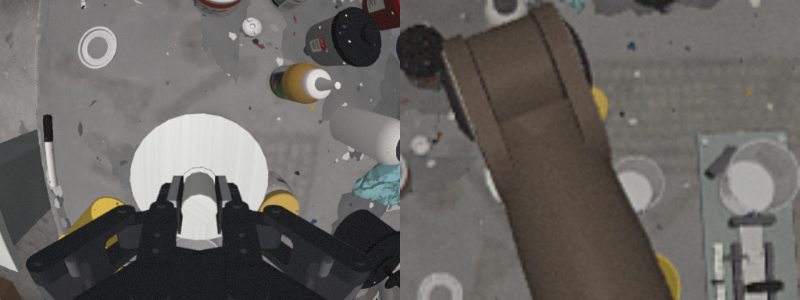

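The cover is held level, centred at (0.6302, 0.2412), 2 mm off the TCP in y. I'll move it over the cup.

{"fn": "send_rows", "kwargs": {
  "steps": [
    {"claw": 1, "x": -0.015, "y": -0.0006, "z": 0, "turn": 0},
    {"claw": 1, "x": -0.035, "y": -0.0013, "z": 0, "turn": 0},
    {"claw": 1, "x": -0.038, "y": -0.0014, "z": 0, "turn": 0},
    {"claw": 1, "x": -0.038, "y": -0.0014, "z": 0, "turn": 0},
    {"claw": 1, "x": -0.038, "y": -0.0014, "z": 0, "turn": 0},
    {"claw": 1, "x": -0.038, "y": -0.0014, "z": 0, "turn": 0},
    {"claw": 1, "x": -0.038, "y": -0.0014, "z": 0, "turn": 0},
    {"claw": 1, "x": -0.035, "y": -0.0013, "z": 0, "turn": 0},
    {"claw": 1, "x": -0.026, "y": -0.001, "z": 0, "turn": 0},
    {"claw": 1, "x": -0.011, "y": -0.0006, "z": 0, "turn": 0}
  ]
}}

```text
time: 7.93
tcp_pos: [0.6301, -0.0732, 0.1884]
ee_rot: [-0.001, 0.693, 0.721, -0.001]
wrist_force: [0.3, 0.4, -0.9]
opening: 0.0208
```

{"fn": "send_rows", "kwargs": {
  "steps": [
    {"claw": 1, "x": 0, "y": 0, "z": 0, "turn": 0},
    {"claw": 1, "x": 0, "y": 0, "z": 0, "turn": 0},
    {"claw": 1, "x": 0, "y": 0, "z": 0.01, "turn": 0},
    {"claw": 1, "x": 0, "y": 0, "z": 0, "turn": 0},
    {"claw": 1, "x": 0, "y": 0, "z": 0, "turn": 0}
  ]
}}

```text
time: 8.35
tcp_pos: [0.6308, -0.0676, 0.179]
ee_rot: [-0.001, 0.691, 0.723, -0.001]
wrist_force: [0.0, 1.2, -0.8]
opening: 0.0207
```

```bash
python3 - <<'E'
from h import *
rows((.6315,-.069,.148),92.4)
c=cal("wrist"); im,d=cams.get_image("wrist"); P=cloud("wrist",d,c); t=observe()["tcp_pos"]
m=(d>0)&(np.hypot(P[...,0]-t[0],P[...,1]-t[1])<.058)&(abs(P[...,2]-(t[2]-.018))<.008); Q=P[m]
h=cv2.convexHull((Q[:,:2]*1000).astype(np.float32)); print("cover",cv2.minEnclosingCircle(h),Q[:,2].mean())
for lo,hi in((.118,.132),(.10,.118)):
  m=(d>0)&(np.hypot(P[...,0]-.631,P[...,1]+.071)<.06)&(P[...,2]>lo)&(P[...,2]<hi); print(m.sum(),P[m].mean(0))
cv2.imwrite("pics/w4.png",cv2.resize(im[...,::-1],(800,600)))
E
```

```text
t 8.35 tcp [ 0.6308 -0.0676  0.179 ] tilt z [-0.002  0.    -1.   ] phi 92.53 turn 0.13 xyz [-0.0015  0.0007  0.031 ]
xyz after turn [-0.0014  0.0006  0.031 ]
cover ((631.0167846679688, -69.5750961303711), 51.09776306152344) 0.15983950625450363
6 [ 0.63654791 -0.0235445   0.12258783]
2 [ 0.6333503  -0.02553979  0.10041084]
```

View pics/w4.png

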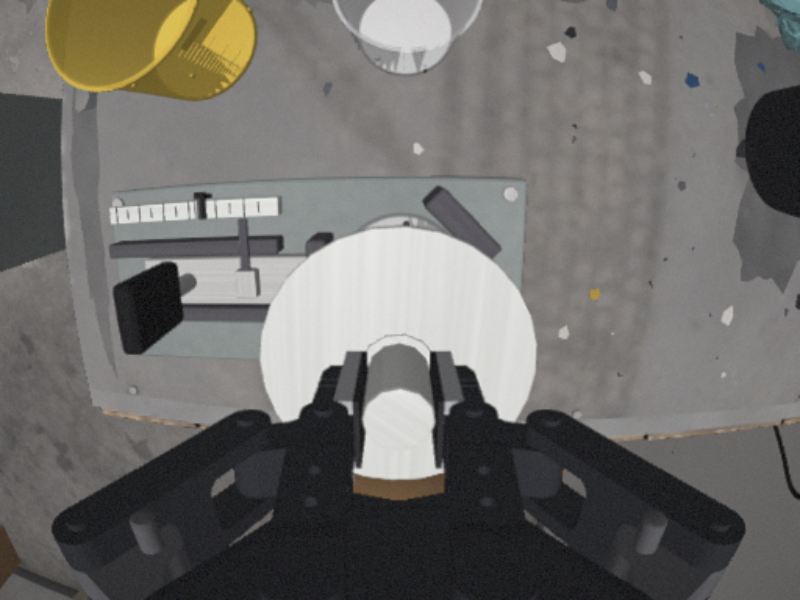

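The cover is within about 2 mm of the cup's centre; the rim's far arc at (402,222) sits symmetric to the cover's edge. I'll lower it slowly.

{"fn": "send_rows", "kwargs": {
  "steps": [
    {"claw": 1, "x": -0.0015, "y": 0.0005, "z": 0.006, "turn": 0},
    {"claw": 1, "x": 0, "y": 0, "z": 0.006, "turn": 0},
    {"claw": 1, "x": 0, "y": 0, "z": 0.005, "turn": 0},
    {"claw": 1, "x": 0, "y": 0, "z": 0.004, "turn": 0},
    {"claw": 1, "x": 0, "y": 0, "z": 0.003, "turn": 0},
    {"claw": 1, "x": 0, "y": 0, "z": 0.002, "turn": 0},
    {"claw": 1, "x": 0, "y": 0, "z": 0, "turn": 0},
    {"claw": 1, "x": 0, "y": 0, "z": 0, "turn": 0},
    {"claw": 1, "x": 0, "y": 0, "z": 0, "turn": 0}
  ]
}}

```text
time: 9.15
tcp_pos: [0.6321, -0.0705, 0.1546]
ee_rot: [0.0, 0.692, 0.722, 0.0]
wrist_force: [-0.2, -0.1, -0.4]
opening: 0.0205
```

{"fn": "send_rows", "kwargs": {
  "steps": [
    {"claw": 1, "x": 0, "y": 0, "z": 0.001, "turn": 0},
    {"claw": 1, "x": 0, "y": 0, "z": 0.001, "turn": 0},
    {"claw": 1, "x": 0, "y": 0, "z": 0, "turn": 0},
    {"claw": 1, "x": 0, "y": 0, "z": 0, "turn": 0}
  ]
}}

```text
time: 9.48
tcp_pos: [0.6319, -0.0705, 0.1523]
ee_rot: [-0.0, 0.692, 0.722, -0.0]
wrist_force: [-0.3, -0.2, -1.0]
opening: 0.0208
```

{"fn": "send_rows", "kwargs": {
  "steps": [
    {"claw": 1, "x": 0, "y": 0, "z": 0.001, "turn": 0},
    {"claw": 1, "x": 0, "y": 0, "z": 0.001, "turn": 0},
    {"claw": 1, "x": 0, "y": 0, "z": 0, "turn": 0},
    {"claw": 1, "x": 0, "y": 0, "z": 0, "turn": 0},
    {"claw": 1, "x": 0, "y": 0, "z": 0, "turn": 0}
  ]
}}

```text
time: 9.9
tcp_pos: [0.632, -0.0705, 0.1502]
ee_rot: [-0.0, 0.692, 0.722, -0.0]
wrist_force: [-0.4, -0.2, -0.1]
opening: 0.0205
```

{"fn": "send_rows", "kwargs": {
  "steps": [
    {"claw": 1, "x": 0, "y": 0, "z": 0.001, "turn": 0},
    {"claw": 1, "x": 0, "y": 0, "z": 0.0005, "turn": 0},
    {"claw": 1, "x": 0, "y": 0, "z": 0, "turn": 0},
    {"claw": 1, "x": 0, "y": 0, "z": 0, "turn": 0},
    {"claw": 1, "x": 0, "y": 0, "z": 0, "turn": 0}
  ]
}}

```text
time: 10.32
tcp_pos: [0.6321, -0.0705, 0.149]
ee_rot: [0.0, 0.692, 0.722, 0.0]
wrist_force: [-0.3, -1.0, 0.7]
opening: 0.0209
```

{"fn": "send_rows", "kwargs": {
  "steps": [
    {"claw": 1, "x": 0, "y": 0, "z": 0.001, "turn": 0},
    {"claw": 1, "x": 0, "y": 0, "z": 0, "turn": 0},
    {"claw": 1, "x": 0, "y": 0, "z": 0, "turn": 0},
    {"claw": 1, "x": 0, "y": 0, "z": 0, "turn": 0}
  ]
}}

```text
time: 10.65
tcp_pos: [0.6321, -0.0705, 0.1489]
ee_rot: [0.001, 0.692, 0.722, 0.0]
wrist_force: [-2.0, -1.3, 5.2]
opening: 0.0209
```

```bash
python3 - <<'E'
from h import *
t=observe()["tcp_pos"]; c=cal("wrist"); im,d=cams.get_image("wrist"); P=cloud("wrist",d,c)
m=(d>0)&(np.hypot(P[...,0]-t[0],P[...,1]-t[1])<.055)&(abs(P[...,2]-(t[2]-.018))<.008); Q=P[m]
k=np.linalg.lstsq(np.c_[Q[:,:2],np.ones(len(Q))],Q[:,2],rcond=None)[0]
h=cv2.convexHull((Q[:,:2]*1000).astype(np.float32)); print("cover",cv2.minEnclosingCircle(h),Q[:,2].mean(),k); s=observe(); print(s["tcp_pos"],s["wrist_force"])
E
```

```text
cover ((632.2137451171875, -72.52107238769531), 51.1693229675293) 0.1297880912366264 [-0.00044052 -0.00336051  0.1298756 ]
[ 0.63209791 -0.07049071  0.14886926] [-1.83032426  0.10228982  5.6933833 ]
```

Contact reads 5 N, the flange top is at 0.1298 m (0.130 expected) and it is level, so it's seated. I'll release and go up.

{"fn": "send_rows", "kwargs": {
  "steps": [
    {"claw": 1, "x": 0, "y": 0, "z": -0.0007, "turn": 0},
    {"claw": 0.7, "x": 0, "y": 0, "z": 0, "turn": 0},
    {"claw": 0.5, "x": 0, "y": 0, "z": 0, "turn": 0},
    {"claw": 0.3, "x": 0, "y": 0, "z": 0, "turn": 0},
    {"claw": 0.3, "x": 0, "y": 0, "z": 0, "turn": 0},
    {"claw": 0.3, "x": 0, "y": 0, "z": 0, "turn": 0},
    {"claw": 0.3, "x": 0, "y": 0, "z": -0.01, "turn": 0},
    {"claw": 0.3, "x": 0, "y": 0, "z": -0.03, "turn": 0},
    {"claw": 0.3, "x": 0, "y": 0, "z": -0.03, "turn": 0},
    {"claw": 0.3, "x": 0, "y": 0, "z": -0.03, "turn": 0}
  ]
}}

```text
time: 11.53
tcp_pos: [0.6315, -0.0704, 0.2501]
ee_rot: [-0.0, 0.692, 0.722, -0.0]
wrist_force: [0.5, -0.9, 0.5]
opening: 0.0598
```

{"fn": "send_rows", "kwargs": {
  "steps": [
    {"claw": 0.4, "x": 0, "y": 0, "z": -0.01, "turn": 0},
    {"claw": 0.4, "x": 0, "y": -0.03, "z": 0, "turn": 0},
    {"claw": 0.4, "x": 0, "y": -0.03, "z": 0, "turn": 0},
    {"claw": 0.4, "x": 0, "y": -0.03, "z": 0, "turn": 0},
    {"claw": 0.4, "x": 0, "y": -0.03, "z": 0, "turn": 0},
    {"claw": 0.4, "x": 0, "y": -0.024, "z": 0, "turn": 0},
    {"claw": 0.4, "x": 0, "y": 0, "z": 0, "turn": 0},
    {"claw": 0.4, "x": 0, "y": 0, "z": 0, "turn": 0}
  ]
}}

```text
time: 12.2
tcp_pos: [0.4875, -0.0766, 0.2596]
ee_rot: [0.001, 0.692, 0.722, 0.001]
wrist_force: [0.9, -0.5, -0.3]
opening: 0.0516
```

```bash
python3 - <<'E'
from h import *
rows((.487,-.077,.087),92.4)
c=cal("wrist"); im,d=cams.get_image("wrist"); P=cloud("wrist",d,c)
def st(n,a):
    m=(d>0); 
    for i in range(3): m&=(P[...,i]>a[2*i])&(P[...,i]<a[2*i+1])
    Q=P[m]; print(n,len(Q), Q.mean(0).round(4),((Q.min(0)+Q.max(0))/2).round(4),np.ptp(Q,0).round(3)) if len(Q) else print(n,0); return Q
st("paddle top",(.45,.53,-.12,-.04,.104,.115)); Q=st("flange",(.57,.7,-.13,-.01,.12,.14)); st("knob",(.6,.66,-.1,-.04,.16,.172))
k=np.linalg.lstsq(np.c_[Q[:,:2],np.ones(len(Q))],Q[:,2],rcond=None)[0]; print(k, cv2.minEnclosingCircle((Q[:,:2]*1000).astype(np.float32)))
cv2.imwrite("pics/w5.png",cv2.resize(im[...,::-1],(800,600)))
E
```

```text
t 12.2 tcp [ 0.4875 -0.0766  0.2596] tilt z [ 0.002 -0.    -1.   ] phi 92.4 turn -0.0 xyz [-0.0003 -0.0008  0.1726]
xyz after turn [-0.0004 -0.0005  0.1726]
paddle top 562 [ 0.4882 -0.0757  0.1089] [ 0.4883 -0.0765  0.1081] [0.015 0.039 0.007]
flange 6082 [ 0.6264 -0.0693  0.13  ] [ 0.632  -0.072   0.1324] [0.103 0.102 0.015]
knob 410 [ 0.6302 -0.0713  0.1652] [ 0.6313 -0.0717  0.1642] [0.022 0.021 0.008]
[ 0.0015261  -0.00072091  0.12895   ] ((632.0462646484375, -72.2303466796875), 51.482872009277344)
```

View pics/w5.png

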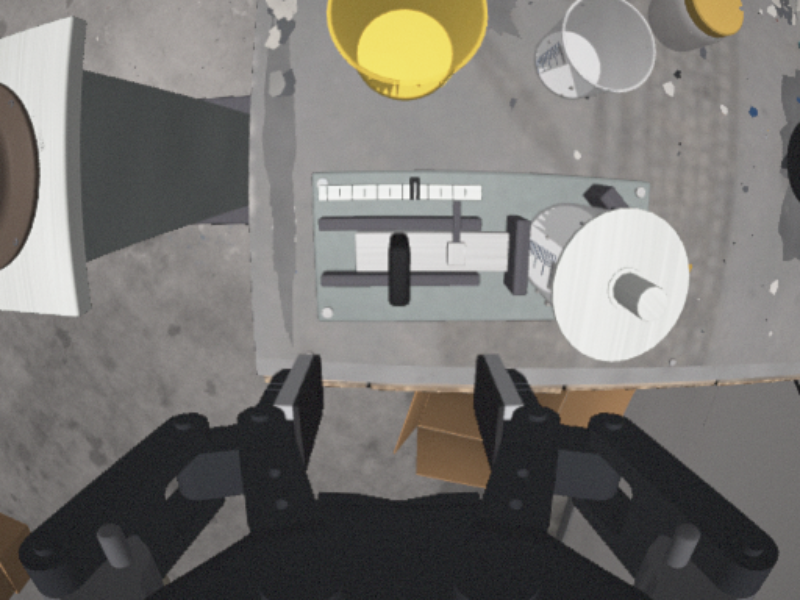

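The cover is seated level at (0.632, -0.072) and free. The paddle, at (0.4883, -0.0765), lies between the fingers. Mark line is at (414,188), pointer tip at (457,203). I'll descend and grip the paddle.

{"fn": "send_rows", "kwargs": {
  "steps": [
    {"claw": 0.4, "x": 0, "y": 0.0005, "z": 0.03, "turn": 0},
    {"claw": 0.4, "x": 0, "y": 0, "z": 0.035, "turn": 0},
    {"claw": 0.4, "x": 0, "y": 0, "z": 0.035, "turn": 0},
    {"claw": 0.4, "x": 0, "y": 0, "z": 0.035, "turn": 0},
    {"claw": 0.4, "x": 0, "y": 0, "z": 0.025, "turn": 0},
    {"claw": 0.4, "x": 0, "y": 0, "z": 0.012, "turn": 0},
    {"claw": 0.4, "x": 0, "y": 0, "z": 0, "turn": 0},
    {"claw": 0.4, "x": 0, "y": 0, "z": 0, "turn": 0}
  ]
}}

```text
time: 12.92
tcp_pos: [0.4891, -0.0764, 0.0859]
ee_rot: [-0.001, 0.692, 0.722, -0.0]
wrist_force: [-0.4, 0.5, 1.4]
opening: 0.0514
```

{"fn": "send_rows", "kwargs": {
  "squeeze": 60,
  "steps": [
    {"claw": 0.6, "x": 0, "y": 0, "z": 0, "turn": 0},
    {"claw": 0.75, "x": 0, "y": 0, "z": 0, "turn": 0},
    {"claw": 0.9, "x": 0, "y": 0, "z": 0, "turn": 0},
    {"claw": 1, "x": 0, "y": 0, "z": 0, "turn": 0},
    {"claw": 1, "x": 0, "y": 0, "z": 0, "turn": 0},
    {"claw": 1, "x": 0, "y": 0, "z": 0, "turn": 0},
    {"claw": 1, "x": 0, "y": 0, "z": 0, "turn": 0},
    {"claw": 1, "x": 0, "y": 0, "z": 0, "turn": 0}
  ]
}}

```text
time: 13.58
tcp_pos: [0.4884, -0.0767, 0.0879]
ee_rot: [0.0, 0.692, 0.722, -0.0]
wrist_force: [-4.3, 0.1, 5.3]
opening: 0.0132
```

```bash
python3 - <<'E'
from h import *
rows((.488,-.0765,.087),92.4); s=observe(); print(s["opening"],s["wrist_force"])
c=cal("wrist"); im,d=cams.get_image("wrist")
print([(t,[(np.round(r["centre"]),round(r["score"],2)) for r in models.look_for("wrist",t)[:2]]) for t in("mark","pointer")])
cv2.imwrite("pics/w6.png",cv2.resize(im[...,::-1],(800,600),interpolation=cv2.INTER_CUBIC))
import pickle; pickle.dump(c,open("w6.pkl","wb"))
E
```

```text
t 13.58 tcp [ 0.4884 -0.0767  0.0879] tilt z [ 0.001 -0.001 -1.   ] phi 92.43 turn 0.03 xyz [ 0.0003 -0.0004  0.0009]
xyz after turn [ 0.0003 -0.0004  0.0009]
0.01321558542475274 [-4.31929437  0.09206427  5.33419931]
[('mark', [(array([275., 136.]), 0.79), (array([300., 209.]), 0.38)]), ('pointer', [(array([296., 210.]), 0.56)])]
```

View pics/w6.png

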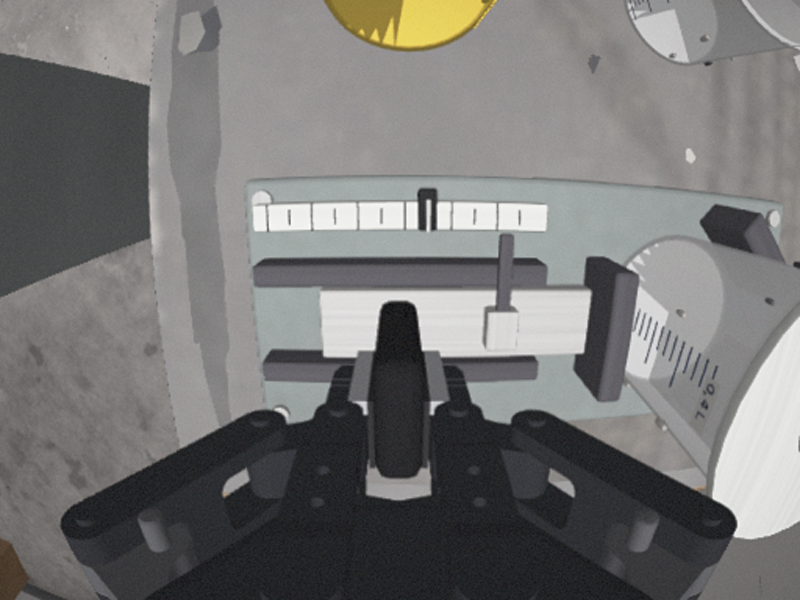

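The mark line is at (429,212) and the pointer tip at (507,236), with the paddle between the pads. I'll pull most of the way (30 mm), then re-measure.

{"fn": "send_rows", "kwargs": {
  "steps": [
    {"claw": 1, "x": 0, "y": -0.002, "z": 0, "turn": 0},
    {"claw": 1, "x": 0, "y": -0.004, "z": 0, "turn": 0},
    {"claw": 1, "x": 0, "y": -0.004, "z": 0, "turn": 0},
    {"claw": 1, "x": 0, "y": -0.004, "z": 0, "turn": 0},
    {"claw": 1, "x": 0, "y": -0.004, "z": 0, "turn": 0},
    {"claw": 1, "x": 0, "y": -0.004, "z": 0, "turn": 0},
    {"claw": 1, "x": 0, "y": -0.004, "z": 0, "turn": 0},
    {"claw": 1, "x": 0, "y": -0.004, "z": 0, "turn": 0},
    {"claw": 1, "x": 0, "y": 0, "z": 0, "turn": 0},
    {"claw": 1, "x": 0, "y": 0, "z": 0, "turn": 0}
  ]
}}

```text
time: 14.57
tcp_pos: [0.4616, -0.078, 0.088]
ee_rot: [0.002, 0.692, 0.722, 0.002]
wrist_force: [9.5, 1.3, -2.1]
opening: 0.0133
```

```bash
python3 - <<'E'
from h import *; import pickle
c=pickle.load(open("w6.pkl","rb")); W=lambda u,v,z,c: ray("wrist",((u+.5)*.64-.5,(v+.5)*.64-.5),z,c)
a=np.radians(2.43); e=np.array([np.cos(a),np.sin(a),0])
for z in (.030,.034): print("before: pull",(W(507,236,z,c)-W(429,212,z,c))@e)
s=observe(); print(s["tcp_pos"],s["opening"],s["wrist_force"])
c=cal("wrist"); im,d=cams.get_image("wrist"); pickle.dump(c,open("w7.pkl","wb"))
cv2.imwrite("pics/w7.png",cv2.resize(im[:256,128:469][...,::-1],(800,600),interpolation=cv2.INTER_CUBIC))
P=cloud("wrist",d,c); m=(d>0)&(P[...,2]>.12)&(P[...,2]<.14)&(P[...,0]>.56); Q=P[m]; print(len(Q),Q.mean(0))
E
```

```text
before: pull 0.033051336718656545
before: pull 0.03235338472637295
[ 0.46157004 -0.07796458  0.08795163] 0.013295121068311645 [ 9.53460091  1.2881091  -2.06409704]
1828 [ 0.59141388 -0.08545613  0.12857032]
```

View pics/w7.png

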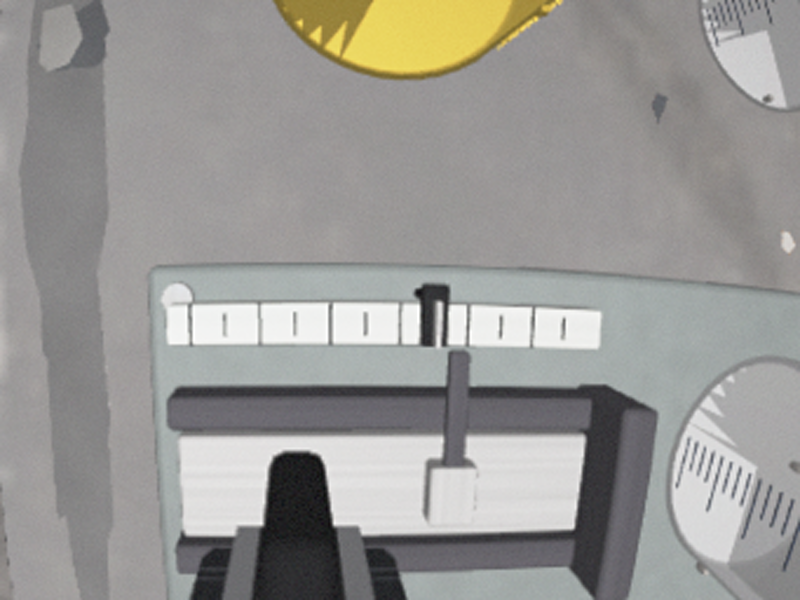

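The pointer tip is at (458,352) and the mark line at (438,322), about 5.7 mm to go. The TCP agrees: 26.8 of 32.5 mm moved.

{"fn": "send_rows", "kwargs": {
  "steps": [
    {"claw": 1, "x": 0, "y": -0.003, "z": 0, "turn": 0},
    {"claw": 1, "x": 0, "y": -0.003, "z": 0, "turn": 0},
    {"claw": 1, "x": 0, "y": 0, "z": 0, "turn": 0},
    {"claw": 1, "x": 0, "y": 0, "z": 0, "turn": 0},
    {"claw": 1, "x": 0, "y": 0, "z": 0, "turn": 0},
    {"claw": 1, "x": 0, "y": 0, "z": 0, "turn": 0}
  ]
}}

```text
time: 15.12
tcp_pos: [0.4561, -0.0782, 0.088]
ee_rot: [0.003, 0.692, 0.722, 0.002]
wrist_force: [10.0, 0.3, -2.7]
opening: 0.0134
```

```bash
python3 - <<'E'
from h import *; import pickle
W=lambda u,v,z,c: ray("wrist",(128-.5+(u+.5)*.42625,(v+.5)*.42667-.5),z,c)
a=np.radians(2.43); e=np.array([np.cos(a),np.sin(a),0]); c=pickle.load(open("w7.pkl","rb")); print("at w7: left",(W(458,352,.034,c)-W(438,322,.034,c))@e)
s=observe(); print(s["time"],s["tcp_pos"],s["opening"],s["wrist_force"])
c=cal("wrist"); im,d=cams.get_image("wrist"); pickle.dump(c,open("w8.pkl","wb"))
a=cv2.resize(im[110:180,220:380][...,::-1],(800,350),interpolation=cv2.INTER_CUBIC)
im2,d2=cams.get_image("scene"); b=cv2.resize(im2[130:210,230:390][...,::-1],(500,250),interpolation=cv2.INTER_CUBIC); b=np.hstack([b,np.zeros((250,300,3),np.uint8)])
cv2.imwrite("pics/w8.png",np.vstack([a,b]))
E
```

```text
at w7: left 0.005948801016504889
15.1167 [ 0.45606872 -0.07820197  0.08796216] 0.013351706827232591 [10.04091752  0.31143399 -2.65161086]
```

View pics/w8.png

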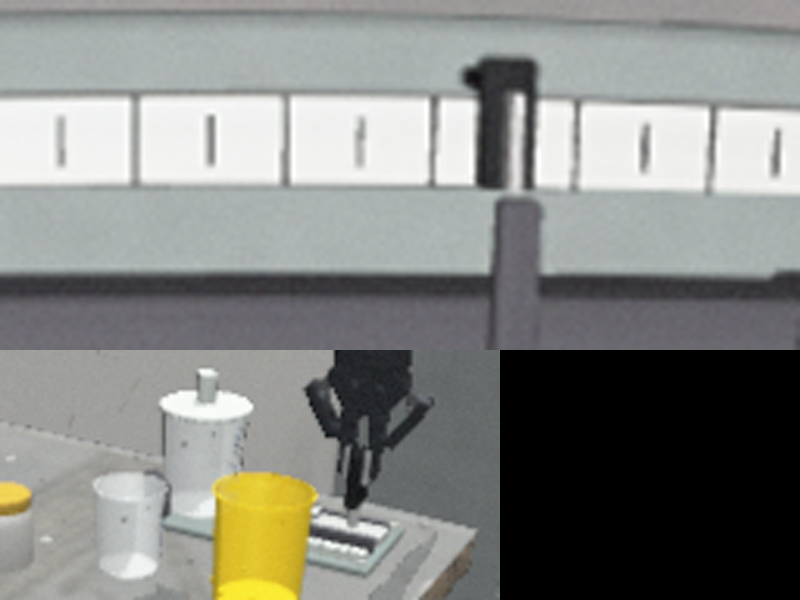

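The pointer (519,200) is in line with the mark line (515,140), well under 1 mm off. The covered cup is upright and level. I'll hold a little longer, check and hand in.

{"fn": "send_rows", "kwargs": {
  "steps": [
    {"claw": 1, "x": 0, "y": 0, "z": 0, "turn": 0},
    {"claw": 1, "x": 0, "y": 0, "z": 0, "turn": 0},
    {"claw": 1, "x": 0, "y": 0, "z": 0, "turn": 0},
    {"claw": 1, "x": 0, "y": 0, "z": 0, "turn": 0},
    {"claw": 1, "x": 0, "y": 0, "z": 0, "turn": 0},
    {"claw": 1, "x": 0, "y": 0, "z": 0, "turn": 0}
  ]
}}

```text
time: 15.72
tcp_pos: [0.4561, -0.0782, 0.088]
ee_rot: [0.003, 0.692, 0.722, 0.002]
wrist_force: [10.1, 0.2, -2.6]
opening: 0.0129
```

```bash
python3 - <<'E'
from h import *
s=observe(); print(s["time"],s["tcp_pos"],s["opening"],s["wrist_force"])
im,d=cams.get_image("top"); P=cloud("top",d)
for lo,hi in((.124,.14),(.158,.175)):
    m=(d>0)&(abs(P[...,0]-.632)<.06)&(abs(P[...,1]+.072)<.06)&(P[...,2]>lo)&(P[...,2]<hi); Q=P[m]; print(len(Q),((Q.min(0)+Q.max(0))/2).round(4) if len(Q) else "",Q.mean(0).round(4) if len(Q) else "")
if abs(s["tcp_pos"][0]-.4561)<.0015 and s["opening"]>.011: print(robot.job_done())
E
```

```text
15.7167 [ 0.45609642 -0.07819168  0.08795708] 0.012888051591655484 [10.07977545  0.22056287 -2.59937669]
693 [ 0.6303 -0.0739  0.1319] [ 0.629  -0.0729  0.1297]
38 [ 0.628  -0.0726  0.1665] [ 0.6288 -0.0721  0.166 ]
the job is handed in; nothing more can be done
None
```

The cover is seated on the clamped cup, and the robot is holding the slide out with its pointer at the marker clip. I handed the job in at about 15.7 s of the 51 s allowed; no verdict was reported.

**Cover:** I picked it up by the knob, lowered it onto the rim until about 5 N of contact, and let it go while the clamp was still closed. The last top-camera look puts the flange at about 0.130 m, as expected for a seated cover. The wrist camera showed it level after release. It is within about 3 mm of the cup's centre, and nothing touches it.

**Slide:** I gripped the paddle at 60 N and pulled about 32 mm. The pointer was within 1 mm of the mark in the wrist close-up. The arm then stayed still through the last half second, with about 10 N on the wrist against the spring.

**Disagreements:**
- The top and wrist cameras differed by 2 to 3 mm on the cover and cup positions. That is about the calibration error and inside the tolerances.
- The first 30 mm pull moved the slide only about 27 mm. I corrected this after looking again.
- I did not measure the marker clip, tin lid, jar or screwdriver again at the end. The arm stayed clear of them.

I viewed 10 pictures, plus one more to check the final alignment.

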